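Take a glaze sample off a lockable hook and stand it in the rack

TASK

Take the blue glaze sample off its lockable hook: press the orange sprung keeper down, hold it down gently while you draw the sample off the end of the peg, and let the keeper spring shut. Then stand the sample upright in the free slot of the wooden tile rack and let go. Do not force the keeper or drag the sample against it, set the sample down gently, and leave the other tile, the paint bottle and the mug alone.

Things in the scene. Friction and masses are not known exactly. Their poses are not given: they have to be found in the camera images.
- hook: Fixed stand. Origin: under the centre of its 110 x 130 mm wooden base, below the post (20 x 24 mm, top at z = 185; mm here). Its height varies by 12 mm. A level steel peg, 8.5 wide, 13 high, top at z = 165, runs from the post along the hook's -x to a free end at x = -121. The sample hangs on it at x = -105 to -101. An orange keeper is hinged to it (along y, at x = -45, z = 177).
- keeper (a joint): Keeper angle, rad: 0 shut, gate flush with the peg's top at 0.143, prongs level at 0.16, hard stop at 0.185. Opens by pressing down both flat orange prongs, one on each side of the sample's hanger (fingers 33 mm apart straddle it); springs shut. There it takes about 2.5 N in all to start, 7 N at 0.16, then climbs steeply at the stop. Over 18 N bends it.
- gate_top (a point): Middle of the top of the keeper's gate, a tongue 5 mm thick (x), 3.5 mm wide. Shut, it stands 10 mm above the peg's top at x = -113 to -118 mm in the hook's frame and keeps the sample on; pulling on it does not open it, and lifting the sample (3 mm of play) does not clear it.
- peg_end (a point): Middle of the top edge of the peg's free end; hook's axes. Prongs (mm, hook's frame): |y| = 15 to 40, x = -77 (crossbar) to -140. Shut, they rise to the free end: top about z = 163 at x = -80, 170 at x = -120; open at 0.16 rad they are level, about z = 158, so fingertips can slide along. They are clamped up to 8 mm higher or lower than that, not reported: feel for them.
- sample: 130 g, hanging, its x along the peg. Origin: under the tile's centre. Blue tile 60 mm wide (y), 8 thick (x), z = 0 to 65; above it a steel hanger, 24 wide, 8 thick, with a window for the peg, 14 wide, z = 73 to 89; above that a blue grip block, 18 x 24 (y), z = 101 to 126, to be gripped across y. The window's top rests on the peg, so once gripped the sample cannot go lower.
- rack: Fixed wooden tile rack, 90 x 100 mm, 42 mm high, origin at the centre of its underside. Two slots along its y, each 14 mm wide, 34 mm deep, open at the ends: the free one at x = -20 mm and one with another tile at x = +20 mm.
- slot (a point): Centre of the floor of the free slot (8 mm above the table), axes of the rack: the slot runs along y.
- other_tile: Bystander: white tile with a yellow patch, 9 x 60 x 65 mm standing loose in the rack's other slot. Origin under its centre.
- paint_bottle: Bystander: yellow squeeze bottle, 40 mm diameter, 85 mm high plus a 28 mm pin. Origin under its centre.
- mug: Bystander: white mug, 76 mm diameter, 85 mm high, handle at its +y. Origin under its centre.
There are look-alikes about, which are no part of the job. Of the things that look like the sample, the smaller one is meant. There is more than one size of the rack; the job needs the larger.

How it is judged (in metres and radians):
On the way, in this order (a step that is already met when the one before it is completed fails the run):
1. the keeper is pressed open (gate below the peg's top) with the sample still on the peg (value of joint keeper above 0.135 rad and x of sample in the frame of hook above -0.113 m and horizontal distance between sample and hook below 0.118 m), for 0.2 s.
2. the sample is off the peg, beyond its end (x of sample in the frame of peg_end below -0.006 m).
At the end, for the whole second after the job is handed in: The sample stands at rest in the free slot of the rack, on its floor (within 5 mm), tilted less than 0.26 rad, in line with the slot within 0.25 rad and its centre within 20 mm of the slot's centre; the keeper has sprung shut (below 0.03 rad) (horizontal distance between sample and slot below 0.02 m and height (world z) of sample between 0.003 and 0.013 m and angle between sample's own z axis and vertical below 0.26 rad and angle between the y axis of sample and the y axis of rack, either way round below 0.25 rad and linear speed of sample below 0.02 m/s and value of joint keeper below 0.03 rad); the robot touches nothing.
It fails at once if the fingers press the hook or its keeper with more than 18 N (contact force between the fingers and hook above 18 N).
It fails at once if the sample is pulled or pushed against the hook, peg or keeper with more than 18 N (contact force between sample and hook above 18 N).
It fails at once if the sample hits the rack with more than 35 N (contact force between sample and rack above 35 N).
It fails at once if the other tile is moved more than 15 mm (distance of other_tile from where it was at the start of the episode above 0.015 m).
It fails at once if the paint bottle or the mug is moved more than 20 mm (distance of any of paint_bottle, mug from where it was at the start of the episode above 0.02 m).
It also fails if it takes over 61 s, if anything falls off the work surface, if the arm or the gripper's body presses on something with over 40 N, if the wrist force passes 120 N, or if a joint passes its speed limit or range.

ROBOT

A 7-joint arm with a two-finger parallel gripper is mounted at the origin on the work surface. World frame = base frame: x ahead of the robot, y to its left, z up, the work surface at z = 0. Lengths are in m, angles in degrees, forces in N, time in s.
With the tool pointing down it reaches from about 0.35 to 0.775 m from the base axis. Payload 3.1 kg.
Tool frame: the origin (TCP) lies midway between the tips of the shut fingers; the grasp point (between the pads) lies 19 mm behind it (r.grasp_offset is the z of the grasp point in the tool frame, in m); z points along the fingers, y is the line along which they close (so a half turn about z gives the same grasp; the last joint's range is limited). The gripper opens to 85 mm and grips with 20 to 120 N. Pads are 22 mm wide; open, the fingers measure 114 mm over their backs; the gripper's body (76 mm by 85 mm) begins 54 mm behind the grasp point. The pads swing forward as they close: fully open they stand 13 mm farther back than shut.
Start: joints at [-79.395, 17.813, 0.802, 86.603, -0.252, 75.585, -1.558], TCP at [0.124, 0.536, 0.231] pointing down, gripper open.
Joint ranges: [-154.91, 154.91], [-16.99, 109.72], [-72.82, 74.43], [7.12, 147.25], [-82.49, 262.49], [11.32, 116.49], [-174.64, 174.64]. Speed limits (degrees/s): [159.86, 159.86, 180, 180, 180, 180, 180].

INTERFACE

Orientations are given as [roll, pitch, yaw] about the fixed x, y, z axes, in that order (R = Rz(yaw) Ry(pitch) Rx(roll)).
In Python, from cell import r, vision, ticket gives the robot as it stands.
- The arm moves only by the tool carry_out, never from a script. Its argument "deltas" is a list of rows, each an object with "slide": the shift along the tool's x, y, z in m, a list of three; "roll": the turn about the tool's z in rad. In form: [{"slide": [x, y, z], "roll": roll}, ...]. A call has 1 to 20 rows; each row shifts and turns the commanded pose from where the row before left it, along the tool's axes as they then stand; what a row does not reach is not made up. A row lasts 1/10 s, in which the tool goes at most 50 mm and 8.59 degrees, less where a joint would pass 70% of its speed; a pose out of reach is approached as far as the arm can. A call with a gripper value outside its range is refused whole. "gripper" is the closure, from 0 (fully open) to 1 (shut), set as the call begins (left out, the last holds). The fingers move at their own pace and stop on an object; "squeeze" is the grip in N (left out, the last holds). Time passes only in rows, so rows that do not move let the fingers close. It gives the time, the measured TCP pose, the force, the opening and the grip force at its end, in the units of the state.
- r.read_state(): the state, without advancing time (a new reading comes with each control period).
- vision.get_image(name): name is "scene" or "top" or "wrist"; returns a dict with "color" (400x640x3 uint8, blue, green, red), "intrinsics" (3x3 intrinsics, pixels), "dist" ([k1, k2, p1, p2, k3] as OpenCV has them; the pictures are not rectified), "cam_to_world" (4x4, takes a point from camera to world coordinates). Camera axes: x right, y down, z forward; pixel columns grow to the right and rows downward; lengths in m; the calibration is good to about 2 mm. A picture is of the moment at which its call begins. There is no depth.
- ticket.close_job(): hands the job in; it is judged then, once.
The state is a dict: "time_s": time; "qpos": joint angles; "qvel": joint speeds; "tau": joint torques, N m; "tcp_pos": TCP position; "tool_rot": TCP orientation; "force": force on the tool from outside, world axes, zero at the start; "wrist_torque": the same for the moment, N m; "opening": opening from 0.0 (shut) to 1.0 (fully open); "gripper_force": force on a finger pad.
Only numpy, scipy, OpenCV 4.12 (cv2) and the standard library are available. Lean on these libraries where they do the work, as an engineer would, in place of code of your own. Each camera call takes 0.05 s, during which the arm holds its last target. There are 200 camera calls.

## Working session

There is one attempt and no reset: what is moved stays moved. The work goes in short steps, Python scripts to look and compute and a tool call to move; the robot and the scene stay as the last step left them, time stands still between calls to the robot, and variables do not carry over. Pictures are saved under pics/ and viewed, at most 10 in all, crops included, and the job is handed in when it is done.

Besides the shell and the picture viewer there is one more tool, called after ">>>" by a JSON object that holds its "method" and its "body". carry_out: Moves the arm, as the interface text tells. Its arguments: {"type":"object","properties":{"deltas":{"type":"array"},"gripper":{"type":"number"},"squeeze":{"type":"number"}},"required":["deltas"]}

```bash
ls; mkdir -p pics; cat > h.py <<'E'
import numpy as np, cv2
from cell import r, vision, ticket
def shot(n):
    d=vision.get_image(n); return d
def px(d,P):
    T=np.linalg.inv(np.array(d["cam_to_world"])); R=T[:3,:3]
    P=np.atleast_2d(np.array(P,float))
    q,_=cv2.projectPoints(P,cv2.Rodrigues(R)[0],T[:3,3],np.array(d["intrinsics"]),np.array(d["dist"]))
    return q.reshape(-1,2)
def ray(d,uv):
    M=np.array(d["cam_to_world"])
    p=cv2.undistortPoints(np.array(uv,float).reshape(-1,1,2),np.array(d["intrinsics"]),np.array(d["dist"])).reshape(-1,2)
    v=np.c_[p,np.ones(len(p))]@M[:3,:3].T
    return M[:3,3],v/np.linalg.norm(v,axis=1,keepdims=True)
def plane(d,uv,z):
    o,v=ray(d,uv); return o+v*((z-o[2])/v[:,2])[:,None]
def tri(d1,u1,d2,u2):
    o1,v1=ray(d1,u1);o2,v2=ray(d2,u2);out=[]
    for a,b in zip(v1,v2):
        s=np.linalg.lstsq(np.c_[a,-b],o2-o1,rcond=None)[0]
        p,q=o1+a*s[0],o2+b*s[1]; out.append(np.r_[(p+q)/2,np.linalg.norm(p-q)])
    return np.array(out)
E
python3 - <<'E'
from h import *
import pickle
s=r.read_state(); print({k:np.round(v,3) for k,v in s.items()}, r.grasp_offset)
D={n:shot(n) for n in("scene","top","wrist")}
pickle.dump(D,open("D0.pkl","wb"))
for n in D:
    cv2.imwrite(f"pics/{n}0.png",D[n]["color"]); print(n,np.round(D[n]["cam_to_world"],3).tolist(),np.array(D[n]["intrinsics"])[0,0])
E
```

```text
pics
{'time_s': np.float64(0.0), 'qpos': array([-79.395,  17.86 ,   0.802,  86.694,  -0.251,  75.585,  -1.558]), 'qvel': array([-0.026,  0.057,  0.061, -0.06 ,  0.033,  0.054, -0.081]), 'tau': array([-0.0000e+00, -3.7991e+01,  1.4600e-01, -2.3060e+01,  1.2000e-02,
        1.4000e-02,  0.0000e+00]), 'tcp_pos': array([0.123, 0.535, 0.23 ]), 'tool_rot': array([-1.79862e+02,  7.00000e-03,  1.67011e+02]), 'force': array([ 0.616,  0.021, -0.17 ]), 'wrist_torque': array([-0.02 , -0.003,  0.001]), 'gripper_force': np.float64(0.0), 'opening': np.float64(1.004)} -0.0187
scene [[-0.417, 0.704, -0.575, 1.097], [0.909, 0.327, -0.259, 0.211], [0.006, -0.631, -0.776, 0.76], [0.0, 0.0, 0.0, 1.0]] 405.0664287688857
top [[0.022, -0.982, 0.187, 0.43], [-1.0, -0.023, -0.004, -0.014], [0.008, -0.187, -0.982, 1.035], [0.0, 0.0, 0.0, 1.0]] 445.21445810283245
wrist [[0.225, 0.927, 0.3, 0.047], [0.974, -0.214, -0.07, 0.554], [-0.001, 0.308, -0.951, 0.371], [0.0, 0.0, 0.0, 1.0]] 283.05267571449
```

View pics/scene0.png

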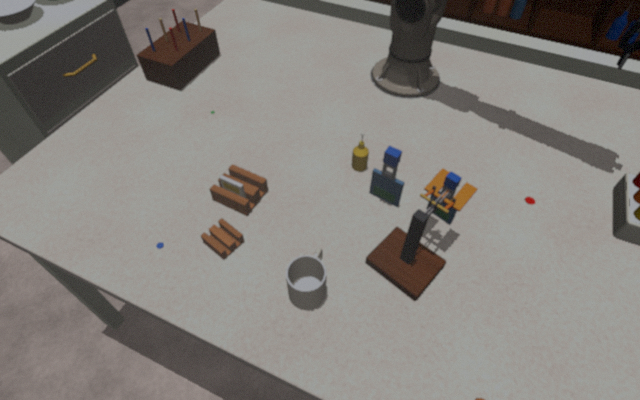

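View pics/top0.png

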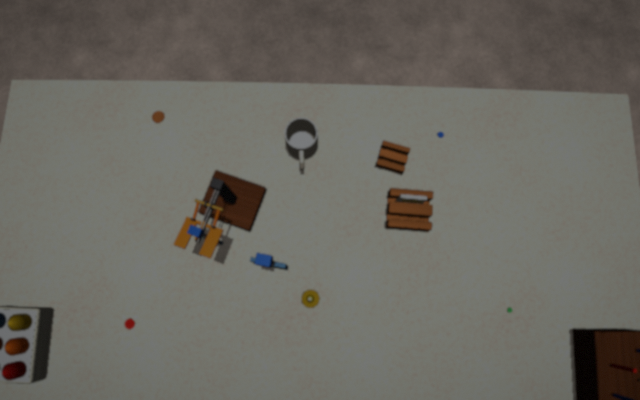

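Top view: the hanging blue grip is at (197,231) on the hook, with the base at (235,200) and the orange prongs at (188,233) and (210,243). A second, free-standing blue look-alike is at (265,260). The large rack is at (410,208) and the small one at (393,156). The mug is at (301,138) and the bottle at (311,298).
Candidates for the sample: the hanging one at (197,231) top / (452,182) scene, and the standing one at (265,260) / (390,165). I choose the hanging one on the hook, and the large rack at (410,208). I'll check this in a crop.

```bash
python3 - <<'E'
import pickle,cv2,numpy as np
D=pickle.load(open("D0.pkl","rb"))
t=D["top"]["color"][160:280,160:300]; s=D["scene"]["color"][130:300,340:500]
a=cv2.resize(t,None,fx=3.5,fy=3.5,interpolation=cv2.INTER_CUBIC)
b=cv2.resize(s,None,fx=2.5*0+1.85,fy=1.85,interpolation=cv2.INTER_CUBIC)
H=max(a.shape[0],b.shape[0]);o=np.zeros((H,a.shape[1]+b.shape[1],3),np.uint8);o[:a.shape[0],:a.shape[1]]=a;o[:b.shape[0],a.shape[1]:]=b
o=np.clip(o.astype(float)*1.7,0,255).astype(np.uint8)
print(o.shape);cv2.imwrite("pics/crop1.png",o)
E
```

```text
(420, 786, 3)
```

View pics/crop1.png

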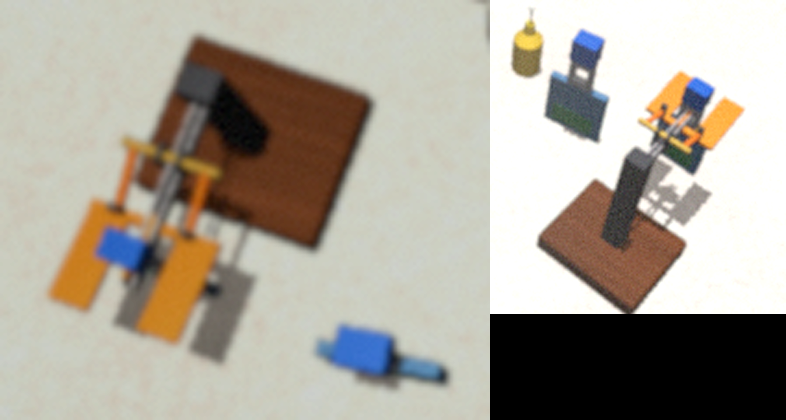

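Crop: the hanging blue grip block sits between the two orange prongs on the hook's peg, at top full-picture pixel (195,230). The standing blue look-alike at (263,260) is larger and not on the hook. The choice is confirmed, so next I'll get rough positions.

```bash
cat >> h.py <<'E'
def mask(d,lo,hi,box=None):
    h=cv2.cvtColor(d["color"],cv2.COLOR_BGR2HSV); m=cv2.inRange(h,np.array(lo),np.array(hi))
    if box:
        k=np.zeros_like(m);x0,y0,x1,y1=box;k[y0:y1,x0:x1]=255;m&=k
    return m
def blobs(m,amin=30):
    n,l,st,c=cv2.connectedComponentsWithStats(m)
    o=[]
    for i in range(1,n):
        if st[i,4]>=amin:
            pts=np.argwhere(l==i)[:,::-1].astype(np.float32); o.append((st[i].tolist(),c[i].round(1).tolist(),cv2.minAreaRect(pts)))
    return o
BLUE=((108,150,60),(128,255,255)); OR=((10,150,90),(24,255,255))
E
python3 - <<'E'
from h import *
import pickle
D=pickle.load(open("D0.pkl","rb"));t,s=D["top"],D["scene"]
for n in D:
    print(n)
    for nm,c in(("blue",BLUE),("or",OR)):
        for b in blobs(mask(D[n],*c),25): print(nm,b[0],b[1],np.round(cv2.boxPoints(b[2]),0).tolist())
# hook base corners from crop (top), at z~.015
g=lambda x,y:(160+x/3.5,160+y/3.5)
print(np.round(plane(t,[g(195,38),g(370,98),g(315,247),g(205,85)],0.015),3))
q=plane(t,[g(97,200),g(217,240),g(50,297),g(175,342),g(157,262)],0.166);print(np.round(q,3))
a=plane(t,[(390,188),(433,192),(388,228),(431,231)],.042);print(np.round(a,3))
E
```

```text
scene
blue [619, 14, 7, 10, 39] [622.9, 18.9] [[619.0, 14.0], [625.0, 14.0], [625.0, 23.0], [619.0, 23.0]]
blue [386, 147, 14, 11, 81] [393.0, 152.0] [[386.0, 152.0], [389.0, 146.0], [400.0, 152.0], [397.0, 158.0]]
blue [447, 173, 13, 11, 79] [453.3, 177.6] [[447.0, 177.0], [451.0, 171.0], [460.0, 178.0], [456.0, 184.0]]
or [354, 148, 13, 9, 100] [360.2, 152.0] [[354.0, 148.0], [366.0, 148.0], [366.0, 156.0], [354.0, 156.0]]
or [425, 170, 23, 27, 259] [436.5, 183.1] [[423.0, 194.0], [435.0, 166.0], [448.0, 172.0], [436.0, 200.0]]
or [444, 184, 32, 28, 364] [460.2, 197.5] [[439.0, 203.0], [470.0, 181.0], [480.0, 195.0], [449.0, 216.0]]
top
blue [189, 226, 13, 11, 84] [194.7, 230.9] [[188.0, 231.0], [191.0, 225.0], [201.0, 230.0], [198.0, 237.0]]
blue [255, 254, 17, 13, 151] [263.3, 259.9] [[255.0, 263.0], [256.0, 254.0], [272.0, 257.0], [270.0, 266.0]]
or [153, 112, 10, 10, 70] [157.8, 116.5] [[152.0, 116.0], [158.0, 110.0], [164.0, 116.0], [158.0, 122.0]]
or [384, 142, 25, 9, 52] [395.9, 146.0] [[384.0, 143.0], [384.0, 142.0], [408.0, 149.0], [408.0, 151.0]]
or [380, 149, 27, 13, 163
[... 832 characters left out ...]
 225, 22, 32, 362] [210.4, 241.1] [[197.0, 253.0], [206.0, 224.0], [222.0, 230.0], [212.0, 258.0]]
or [302, 291, 17, 16, 150] [310.2, 298.3] [[302.0, 291.0], [318.0, 291.0], [318.0, 306.0], [302.0, 306.0]]
or [6, 344, 6, 7, 32] [8.1, 347.2] [[6.0, 350.0], [6.0, 344.0], [11.0, 344.0], [11.0, 350.0]]
wrist
or [546, 129, 15, 57, 256] [550.3, 158.5] [[545.0, 185.0], [547.0, 129.0], [560.0, 129.0], [558.0, 185.0]]
[[0.708 0.242 0.015]
 [0.669 0.121 0.015]
 [0.567 0.153 0.015]
 [0.675 0.233 0.015]]
[[0.57  0.254 0.166]
 [0.549 0.184 0.166]
 [0.515 0.276 0.166]
 [0.491 0.204 0.166]
 [0.536 0.217 0.166]]
[[ 0.669 -0.167  0.042]
 [ 0.662 -0.267  0.042]
 [ 0.576 -0.162  0.042]
 [ 0.572 -0.26   0.042]]
```

>>> {"method": "carry_out", "body": {"deltas": [{"slide": [0,0,-0.03],"roll": 0.04},{"slide": [0,0,-0.03],"roll": 0.045},{"slide": [-0.0305,-0.0115,-0.002],"roll": 0},{"slide": [-0.0305,-0.0115,-0.002],"roll": 0},{"slide": [-0.0305,-0.0115,-0.002],"roll": 0},{"slide": [-0.0305,-0.0115,-0.002],"roll": 0},{"slide": [-0.0305,-0.0115,-0.002],"roll": 0},{"slide": [-0.0305,-0.0115,-0.002],"roll": 0},{"slide": [-0.0305,-0.0115,-0.002],"roll": 0},{"slide": [-0.0305,-0.0115,-0.002],"roll": 0},{"slide": [-0.0305,-0.0115,-0.002],"roll": 0},{"slide": [-0.0305,-0.0115,-0.002],"roll": 0},{"slide": [-0.0305,-0.0115,-0.002],"roll": 0},{"slide": [-0.0305,-0.0115,-0.002],"roll": 0},{"slide": [-0.0305,-0.0115,-0.002],"roll": 0},{"slide": [-0.0305,-0.0115,-0.002],"roll": 0},{"slide": [0,0,0],"roll": 0},{"slide": [0,0,0],"roll": 0}]}}

```text
time_s: 1.95
tcp_pos: [0.4808, 0.2511, 0.3188]
tool_rot: [-180.0, -0.1, 162.0]
force: [0.1, 0.9, -0.4]
opening: 1.003
gripper_force: 0.0
```

```bash
python3 - <<'E'
from h import *
import pickle
d=shot("wrist"); pickle.dump(d,open("wA.pkl","wb")); cv2.imwrite("pics/wA.png",np.clip(d["color"].astype(float)*1.5,0,255).astype(np.uint8))
s=r.read_state();print(s["tcp_pos"],s["tool_rot"],s["force"],s["time_s"])
E
```

```text
[0.47996852 0.25241435 0.31885375] [-1.79999051e+02 -9.02245970e-02  1.62177682e+02] [ 0.63965007  0.21785538 -0.5667316 ] 2.0
```

View pics/wA.png

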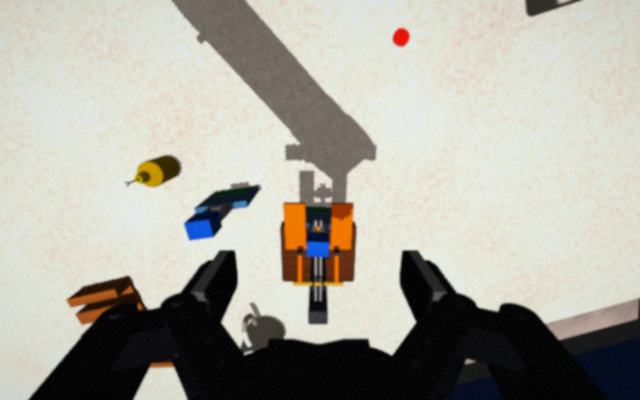

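Wrist view: the blue grip is at (317,249). The prongs lie either side at (294,228) and (343,228), their free ends at row 204 and the crossbar at row 283. The post top is at (318,318), and the hook is almost square with the tool. I'll take a second, offset view.

>>> {"method": "carry_out", "body": {"deltas": [{"slide": [0.02,0.0,0.01],"roll": 0},{"slide": [0.02,0,0.01],"roll": 0},{"slide": [0.02,0,0.01],"roll": 0},{"slide": [0,0,0],"roll": 0},{"slide": [0,0,0],"roll": 0}]}}

```text
time_s: 2.5
tcp_pos: [0.4228, 0.2712, 0.2895]
tool_rot: [180.0, 0.0, 162.3]
force: [1.4, -0.6, 0.3]
opening: 0.997
gripper_force: 0.0
```

```bash
python3 - <<'E'
from h import *
import pickle
d=shot("wrist"); pickle.dump(d,open("wB.pkl","wb")); a=pickle.load(open("wA.pkl","rb"))
s=r.read_state();print(s["tcp_pos"],s["tool_rot"],s["force"],s["time_s"])
c=np.vstack([cv2.resize(x["color"][150:350,220:420],(600,600),interpolation=cv2.INTER_CUBIC)for x in(a,)]+[]);c2=cv2.resize(d["color"][180:380,220:420],(400,400),interpolation=cv2.INTER_CUBIC)
c=np.hstack([cv2.resize(c,(400,400)),c2])
cv2.imwrite("pics/wAB.png",np.clip(c.astype(float)*1.5,0,255).astype(np.uint8))
OL=((8,150,60),(20,255,255));BL=((105,150,60),(128,255,255))
for n,x in(("A",a),("B",d)):
    for nm,k in(("blue",BL),("or",OL)):
        for b in blobs(mask(x,*k,box=(240,150,400,380)),20): print(n,nm,b[0],b[1],np.round(cv2.boxPoints(b[2]),1).tolist())
E
```

```text
[0.42385384 0.27061566 0.28987979] [1.79947091e+02 6.70665171e-02 1.62209247e+02] [-0.06038238 -0.1857319   0.24884766] 2.55
A blue [240, 200, 7, 6, 28] [242.8, 202.6] [[240.0, 200.0], [246.0, 200.0], [246.0, 205.0], [240.0, 205.0]]
A blue [307, 241, 22, 17, 347] [317.7, 248.7] [[307.0, 241.0], [328.0, 241.0], [328.0, 257.0], [307.0, 257.0]]
A or [282, 203, 30, 81, 1744] [294.8, 241.3] [[278.1000061035156, 203.5], [304.70001220703125, 201.5], [311.0, 282.20001220703125], [284.3999938964844, 284.29998779296875]]
A or [324, 203, 31, 81, 1804] [341.0, 243.0] [[323.8999938964844, 283.0], [331.6000061035156, 201.8000030517578], [358.70001220703125, 204.39999389648438], [351.0, 285.6000061035156]]
B blue [304, 309, 24, 16, 342] [315.1, 316.0] [[304.0, 324.0], [304.0, 309.0], [327.0, 309.0], [327.0, 324.0]]
B or [279, 264, 26, 47, 1070] [291.6, 285.6] [[278.5, 264.1000061035156], [303.0, 263.0], [305.20001220703125, 309.20001220703125], [280.70001220703125, 310.29998779296875]]
B or [327, 264, 27, 53, 1144] [340.7, 287.8] [[326.20001220703125, 315.0], [329.29998779296875, 262.79998779296875], [353.79998779296875, 264.29998779296875], [350.70001220703125, 316.3999938964844]]
B or [314, 288, 5, 6, 25] [315.9, 290.6] [[314.0, 288.0], [318.0, 288.0], [318.0, 293.0], [314.0, 293.0]]
B or [329, 311, 12, 31, 133] [334.2, 325.9] [[328.70001220703125, 311.0], [338.8999938964844, 309.8999938964844], [342.3999938964844, 340.0], [332.1000061035156, 341.20001220703125]]
B or [293, 315, 9, 26, 113] [296.8, 326.0] [[293.0, 315.0], [301.0, 315.0], [301.0, 340.0], [293.0, 340.0]]
```

View pics/wAB.png

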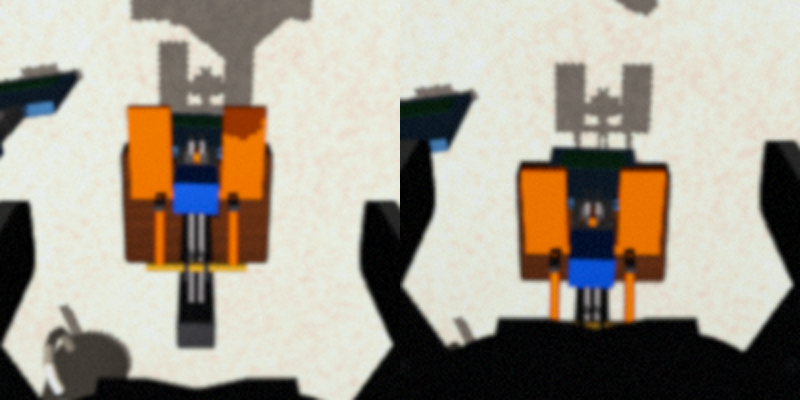

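Both crops show the top face of the blue grip, the prong ends and the small orange gate tip in front of the hanger. The gate tip is at A(318,228) and B(316,290). I'll triangulate these.

```bash
python3 - <<'E'
from h import *
import pickle
a=pickle.load(open("wA.pkl","rb"));b=pickle.load(open("wB.pkl","rb"))
D=pickle.load(open("D0.pkl","rb"))
A=[(317.7,241),(317.7,257),(317.7,248.7),(284,203.2),(304.8,203.2),(331,203.2),(353.5,203.2),(318.5,228.5)]
B=[(315.6,309),(315.6,324.5),(315.1,316.4),(279,264.2),(303,264.2),(329.5,264.2),(353.5,264.2),(316,290.5)]
P=tri(a,A,b,B)
for n,p in zip("blkF blkB blk pLo pLi pRi pRo gate".split(),P):print(n,np.round(p,4))
print("blk scene/top",np.round(tri(D["top"],[(194.7,230.9)],D["scene"],[(453.3,177.6)]),4))
e=P[6,:2]-P[3,:2];print("y dir yaw",np.degrees(np.arctan2(-e[0],e[1])),np.linalg.norm(e))
bl=plane(a,[(307,257),(328.5,257),(307,241),(328.5,241)],P[2,2]);print(np.round(bl,4))
e=bl[1]-bl[0];print(np.degrees(np.arctan2(-e[0],e[1])),np.linalg.norm(e))
# peg: rail lines, post top in A
g=lambda x,y:(220+x/2,150+y/2)
q=plane(a,[g(178,322),g(214,322),g(178,347),g(214,347)],P[2,2]-.022);print("post top",np.round(q,4), np.round(q.mean(0),4))
E
```

```text
blkF [5.327e-01 2.348e-01 1.948e-01 2.000e-04]
blkB [5.494e-01 2.294e-01 1.968e-01 2.000e-04]
blk [0.5407 0.2319 0.1956 0.0007]
pLo [0.4933 0.2062 0.1574 0.0027]
pLi [5.014e-01 2.297e-01 1.563e-01 2.000e-04]
pRi [5.107e-01 2.577e-01 1.558e-01 3.000e-04]
pRo [0.5189 0.2826 0.1554 0.0007]
gate [0.5313 0.2358 0.1668 0.0009]
blk scene/top [[0.5404 0.23   0.1895 0.0012]]
y dir yaw -18.53653651292932 0.08055281106305955
[[0.5466 0.2185 0.1956]
 [0.5536 0.2401 0.1956]
 [0.5289 0.2245 0.1956]
 [0.5358 0.2456 0.1956]]
-18.000414601101728 0.02265785155901957
post top [[0.6299 0.1921 0.1736]
 [0.6367 0.2131 0.1736]
 [0.6479 0.186  0.1736]
 [0.6548 0.2074 0.1736]] [0.6423 0.1996 0.1736]
```

>>> {"method": "carry_out", "body": {"deltas": [{"slide": [-0.025,0,0.0],"roll": 0},{"slide": [-0.025,0,0],"roll": 0},{"slide": [-0.025,0,0],"roll": 0},{"slide": [-0.025,-0.001,0],"roll": 0},{"slide": [-0.023,0,0],"roll": 0},{"slide": [0,0,0.03],"roll": 0},{"slide": [0,0,0.03],"roll": 0},{"slide": [0,0,0],"roll": 0},{"slide": [0,0,0],"roll": 0},{"slide": [0,0,0],"roll": 0}], "gripper": 0.6}}

```text
time_s: 3.55
tcp_pos: [0.5419, 0.2318, 0.2316]
tool_rot: [179.9, 0.2, 162.1]
force: [0.4, 1.0, 0.1]
opening: 0.404
gripper_force: 0.0
```

```bash
python3 - <<'E'
from h import *
import pickle
s=r.read_state();print(s["tcp_pos"],s["tool_rot"],s["force"],s["time_s"],s["opening"])
d=shot("wrist");pickle.dump(d,open("wC.pkl","wb"))
BL=((105,150,60),(128,255,255))
for b in blobs(mask(d,*BL,box=(200,150,440,400)),20): print(b[0],b[1])
c=d["color"][200:400,170:470]
cv2.imwrite("pics/wC.png",np.clip(cv2.resize(c,(750,500),interpolation=cv2.INTER_CUBIC).astype(float)*1.6+10,0,255).astype(np.uint8))
E
```

```text
[0.5418868  0.23176127 0.23156281] [179.85418432   0.19130019 162.13302457] [0.39863114 1.02059912 0.09556671] 3.55 0.40388007170479295
[201, 168, 21, 10, 118] [210.2, 172.7]
[300, 215, 33, 23, 732] [315.8, 226.0]
```

View pics/wC.png

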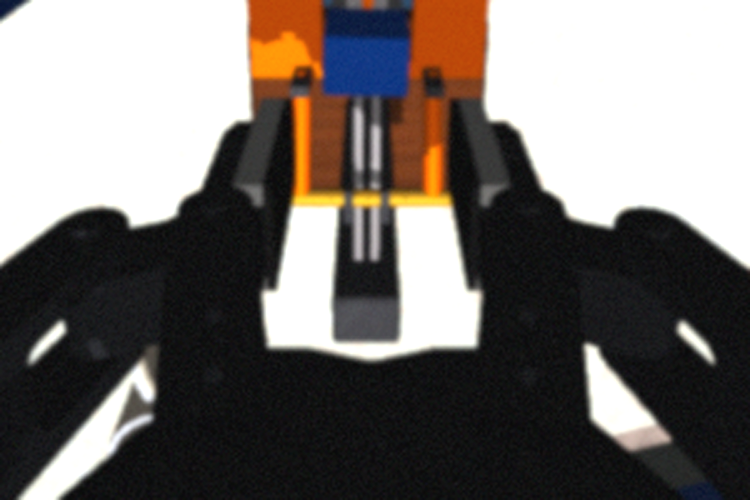

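Wrist view: the block at (317,226) is centred between the fingertips (about 284 and 352, midpoint 318), square with the peg. Descending.

>>> {"method": "carry_out", "body": {"deltas": [{"slide": [0,0,0.015],"roll": 0},{"slide": [0,0,0.015],"roll": 0},{"slide": [0,0,0.015],"roll": 0},{"slide": [0,0,0.008],"roll": 0},{"slide": [0,0,0],"roll": 0},{"slide": [0,0,0],"roll": 0}], "gripper": 0.63, "squeeze": 20}}

```text
time_s: 4.2
tcp_pos: [0.5411, 0.2318, 0.1775]
tool_rot: [179.9, 0.1, 162.1]
force: [-0.4, 0.4, 0.1]
opening: 0.37
gripper_force: 0.0
```

>>> {"method": "carry_out", "body": {"deltas": [{"slide": [0,0,0.004],"roll": 0},{"slide": [0,0,0.004],"roll": 0},{"slide": [0,0,0.002],"roll": 0},{"slide": [0,0,0],"roll": 0},{"slide": [0,0,0],"roll": 0}]}}

```text
time_s: 4.7
tcp_pos: [0.5403, 0.2315, 0.1663]
tool_rot: [-180.0, -0.0, 162.1]
force: [-0.6, -0.5, 0.7]
opening: 0.371
gripper_force: 0.0
```

>>> {"method": "carry_out", "body": {"deltas": [{"slide": [0,0,0.003],"roll": 0},{"slide": [0,0,0],"roll": 0},{"slide": [0,0,0],"roll": 0}]}}

```text
time_s: 5.0
tcp_pos: [0.5403, 0.2314, 0.1632]
tool_rot: [-180.0, -0.0, 162.1]
force: [-0.3, -0.1, -0.3]
opening: 0.369
gripper_force: 0.0
```

>>> {"method": "carry_out", "body": {"deltas": [{"slide": [0,0,0.003],"roll": 0},{"slide": [0,0,0],"roll": 0},{"slide": [0,0,0],"roll": 0}]}}

```text
time_s: 5.3
tcp_pos: [0.5402, 0.2314, 0.1602]
tool_rot: [-180.0, -0.0, 162.1]
force: [-0.6, -0.3, 0.3]
opening: 0.367
gripper_force: 0.0
```

>>> {"method": "carry_out", "body": {"deltas": [{"slide": [0,0,0.002],"roll": 0},{"slide": [0,0,0],"roll": 0},{"slide": [0,0,0],"roll": 0}]}}

```text
time_s: 5.6
tcp_pos: [0.5403, 0.2315, 0.1582]
tool_rot: [-180.0, -0.0, 162.1]
force: [-0.4, -0.0, 0.1]
opening: 0.37
gripper_force: 0.0
```

>>> {"method": "carry_out", "body": {"deltas": [{"slide": [0,0,0.003],"roll": 0},{"slide": [0,0,0],"roll": 0},{"slide": [0,0,0],"roll": 0}]}}

```text
time_s: 5.9
tcp_pos: [0.5402, 0.2314, 0.1551]
tool_rot: [-180.0, -0.0, 162.1]
force: [-0.7, -0.7, -0.3]
opening: 0.369
gripper_force: 0.0
```

>>> {"method": "carry_out", "body": {"deltas": [{"slide": [0,0,0.002],"roll": 0},{"slide": [0,0,0],"roll": 0},{"slide": [0,0,0],"roll": 0}]}}

```text
time_s: 6.2
tcp_pos: [0.5407, 0.2315, 0.1538]
tool_rot: [180.0, 0.0, 162.1]
force: [0.3, 0.2, 1.4]
opening: 0.365
gripper_force: 1.0
```

>>> {"method": "carry_out", "body": {"deltas": [{"slide": [0,0,0.002],"roll": 0},{"slide": [0,0,0],"roll": 0},{"slide": [0,0,0],"roll": 0}]}}

```text
time_s: 6.5
tcp_pos: [0.5411, 0.2314, 0.1518]
tool_rot: [180.0, 0.1, 162.1]
force: [0.9, -1.7, 2.9]
opening: 0.372
gripper_force: 1.6
```

>>> {"method": "carry_out", "body": {"deltas": [{"slide": [0,0,0.002],"roll": 0},{"slide": [0,0,0],"roll": 0},{"slide": [0,0,0],"roll": 0}]}}

```text
time_s: 6.8
tcp_pos: [0.5415, 0.2313, 0.1499]
tool_rot: [179.9, 0.1, 162.1]
force: [3.0, -0.9, 5.5]
opening: 0.372
gripper_force: 2.3
```

>>> {"method": "carry_out", "body": {"deltas": [{"slide": [0,0,0.002],"roll": 0},{"slide": [0,0,0],"roll": 0},{"slide": [0,0,0],"roll": 0}]}}

```text
time_s: 7.1
tcp_pos: [0.5419, 0.2311, 0.1481]
tool_rot: [179.9, 0.2, 162.1]
force: [3.6, -1.7, 5.3]
opening: 0.367
gripper_force: 2.8
```

>>> {"method": "carry_out", "body": {"deltas": [{"slide": [0,0,0.001],"roll": 0},{"slide": [0,0,0],"roll": 0},{"slide": [0,0,0],"roll": 0}]}}

```text
time_s: 7.4
tcp_pos: [0.5422, 0.231, 0.1473]
tool_rot: [179.9, 0.2, 162.1]
force: [4.1, -1.4, 5.5]
opening: 0.368
gripper_force: 3.1
```

>>> {"method": "carry_out", "body": {"deltas": [{"slide": [0,0,0.001],"roll": 0},{"slide": [0,0,0],"roll": 0},{"slide": [0,0,0],"roll": 0}]}}

```text
time_s: 7.7
tcp_pos: [0.5424, 0.2309, 0.1465]
tool_rot: [179.9, 0.2, 162.1]
force: [5.2, -1.1, 6.2]
opening: 0.365
gripper_force: 3.3
```

>>> {"method": "carry_out", "body": {"deltas": [{"slide": [0,0,0.001],"roll": 0},{"slide": [0,0,0],"roll": 0},{"slide": [0,0,0],"roll": 0}]}}

```text
time_s: 8.0
tcp_pos: [0.5427, 0.2309, 0.1457]
tool_rot: [179.9, 0.3, 162.1]
force: [3.9, -2.6, 6.7]
opening: 0.368
gripper_force: 3.5
```

>>> {"method": "carry_out", "body": {"deltas": [{"slide": [0,0,0.001],"roll": 0},{"slide": [0,0,0],"roll": 0},{"slide": [0,0,0],"roll": 0}]}}

```text
time_s: 8.3
tcp_pos: [0.543, 0.2308, 0.145]
tool_rot: [179.9, 0.3, 162.1]
force: [5.4, -2.3, 7.2]
opening: 0.37
gripper_force: 3.7
```

```bash
python3 - <<'E'
from h import *
import pickle
s=r.read_state();print(s["tcp_pos"],s["tool_rot"],s["force"],s["time_s"],s["opening"])
d=shot("wrist");pickle.dump(d,open("wD.pkl","wb"))
c=d["color"][130:330,190:450]
e=shot("scene");pickle.dump(e,open("sD.pkl","wb"));f=e["color"][160:230,410:490]
o=np.hstack([cv2.resize(c,(546,420),interpolation=cv2.INTER_CUBIC),cv2.resize(f,(250,219),interpolation=cv2.INTER_CUBIC)] if 0 else [cv2.resize(c,(546,420),interpolation=cv2.INTER_CUBIC),cv2.copyMakeBorder(cv2.resize(f,(250,219),interpolation=cv2.INTER_CUBIC),0,201,0,0,0)])
cv2.imwrite("pics/wD.png",np.clip(o.astype(float)*1.7+10,0,255).astype(np.uint8))
E
```

```text
[0.54295981 0.2307894  0.14495444] [179.88338984   0.3082241  162.0832479 ] [ 5.37640045 -2.31713013  7.20224269] 8.3 0.36993821338961863
```

View pics/wD.png

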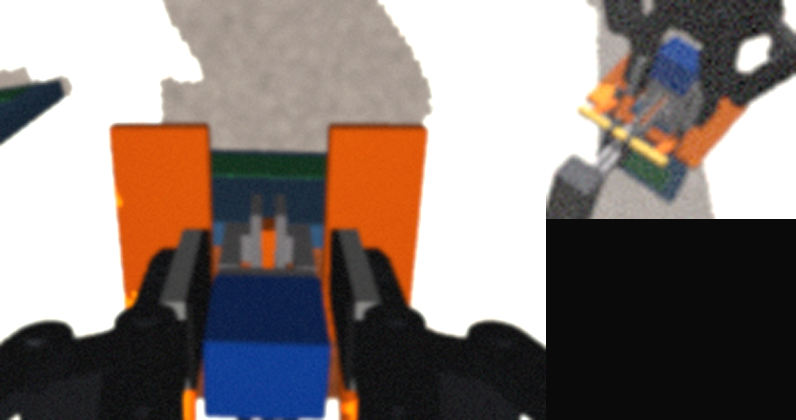

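The wrist view shows the fingers straddling the block and pressing both prongs. The orange gate, at crop (268,245), is sinking between the peg's rails. Closing in gradually and watching the force.

>>> {"method": "carry_out", "body": {"deltas": [{"slide": [0,-0.0005,0],"roll": 0},{"slide": [0,-0.0005,0],"roll": 0},{"slide": [0,0,0],"roll": 0}], "gripper": 0.67}}

```text
time_s: 8.7
tcp_pos: [0.542, 0.2307, 0.1448]
tool_rot: [179.9, 0.2, 162.1]
force: [4.3, -0.3, 6.8]
opening: 0.327
gripper_force: 3.6
```

>>> {"method": "carry_out", "body": {"deltas": [{"slide": [0,0,0],"roll": 0},{"slide": [0,0,0],"roll": 0},{"slide": [0,0,0],"roll": 0}], "gripper": 0.7}}

```text
time_s: 9.0
tcp_pos: [0.5415, 0.2304, 0.1446]
tool_rot: [179.9, 0.2, 162.1]
force: [3.7, -1.4, 7.0]
opening: 0.303
gripper_force: 3.6
```

>>> {"method": "carry_out", "body": {"deltas": [{"slide": [0,0,0.001],"roll": 0},{"slide": [0,0,0],"roll": 0},{"slide": [0,0,0],"roll": 0}]}}

```text
time_s: 9.3
tcp_pos: [0.5418, 0.2303, 0.1439]
tool_rot: [179.9, 0.2, 162.1]
force: [2.9, -0.6, 7.7]
opening: 0.299
gripper_force: 4.1
```

>>> {"method": "carry_out", "body": {"deltas": [{"slide": [0,0,0],"roll": 0},{"slide": [0,0,0],"roll": 0},{"slide": [0,0,0],"roll": 0}], "gripper": 0.74, "squeeze": 30}}

```text
time_s: 9.6
tcp_pos: [0.5415, 0.2303, 0.1439]
tool_rot: [179.9, 0.2, 162.1]
force: [2.7, -1.3, 9.4]
opening: 0.277
gripper_force: 30.3
```

>>> {"method": "carry_out", "body": {"deltas": [{"slide": [0,0,0],"roll": 0},{"slide": [0,0,0],"roll": 0},{"slide": [0,0,0],"roll": 0}], "gripper": 0.85}}

```text
time_s: 9.9
tcp_pos: [0.5415, 0.2302, 0.1439]
tool_rot: [179.9, 0.2, 162.1]
force: [2.3, -2.0, 9.3]
opening: 0.277
gripper_force: 30.3
```

```bash
python3 - <<'E'
from h import *
import pickle
s=r.read_state();print(s["tcp_pos"],s["tool_rot"],s["force"],s["time_s"],s["opening"],s["gripper_force"])
d=shot("wrist");pickle.dump(d,open("wE.pkl","wb"))
a=pickle.load(open("wD.pkl","rb"))
o=np.hstack([cv2.resize(x["color"][180:290,260:380],(390,358),interpolation=cv2.INTER_CUBIC) for x in(a,d)])
cv2.imwrite("pics/wE.png",np.clip(o.astype(float)*2+10,0,255).astype(np.uint8))
E
```

```text
[0.5415448  0.23023806 0.14394883] [179.90481991   0.18315255 162.11504235] [ 2.33508857 -2.04862799  9.28190878] 9.9 0.276775374582346 30.327079070848413
```

View pics/wE.png

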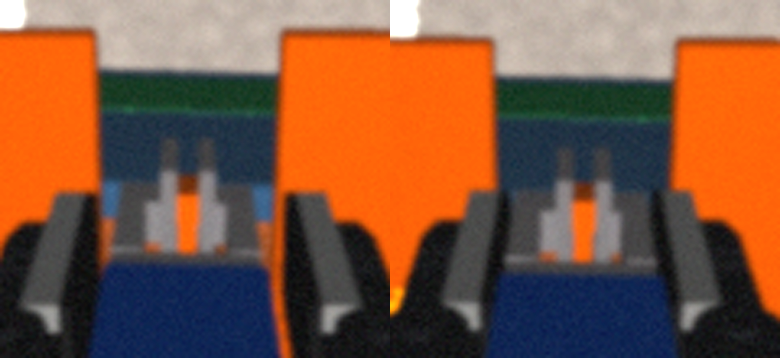

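Wrist view: the pads now touch the block on both sides, and the gate appears sunk between the peg's rails at crop (585,230). I'll check the keeper angle from the drop of the prong ends.

```bash
python3 - <<'E'
from h import *
import pickle
L=lambda n:pickle.load(open(n,"rb"))
yaw=np.radians(-18.1);X=np.array([np.cos(yaw),np.sin(yaw),0]);O=np.array([.639,.1998,0])
def atx(d,uv,x):
    o,v=ray(d,uv);t=(x-(o-O)@X)/(v@X);return o+v*t[:,None]
for n,uv in(("wA.pkl",[(304.8,203.2),(331,203.2)]),("wB.pkl",[(303,264.2),(329.5,264.2)]),("wD.pkl",[(289,189.7),(346.5,189.7)]),("wE.pkl",[(291,192.3),(348.3,192.3)])):
    P=atx(L(n),uv,-.140);print(n,np.round(P,4).tolist(),np.linalg.norm(P[0]-P[1]))
d=L("wE.pkl")
s=r.read_state();R=cv2.Rodrigues(np.zeros(3))[0]
print("gate/peg px pred",px(d,[O+X*-.1155+[0,0,.159],O+X*-.121+[0,0,.159]]))
E
```

```text
wA.pkl [[0.5015, 0.2296, 0.1561], [0.5107, 0.2579, 0.156]] 0.029750316816582623
wB.pkl [[0.5015, 0.2298, 0.1562], [0.5106, 0.2576, 0.1559]] 0.029285635809364777
wD.pkl [[0.5016, 0.23, 0.1516], [0.5104, 0.257, 0.1514]] 0.028436395028590945
wE.pkl [[0.5016, 0.23, 0.1512], [0.5104, 0.2569, 0.151]] 0.028315410663596465
gate/peg px pred [[319.22084858 244.34874365]
 [319.27770332 234.23401458]]
```

>>> {"method": "carry_out", "body": {"deltas": [{"slide": [0.001,0,0],"roll": 0},{"slide": [0.001,0,0],"roll": 0},{"slide": [0.001,0,0],"roll": 0},{"slide": [0.001,0,0],"roll": 0},{"slide": [0.001,0,0],"roll": 0},{"slide": [0,0,0],"roll": 0}]}}

```text
time_s: 10.55
tcp_pos: [0.5388, 0.231, 0.1443]
tool_rot: [179.9, 0.4, 162.1]
force: [5.7, -1.1, 7.3]
opening: 0.275
gripper_force: 33.0
```

>>> {"method": "carry_out", "body": {"deltas": [{"slide": [0.001,0,0.0003],"roll": 0},{"slide": [0.001,0,0],"roll": 0},{"slide": [0.001,0,0],"roll": 0},{"slide": [0,0,0],"roll": 0}]}}

```text
time_s: 10.95
tcp_pos: [0.5359, 0.232, 0.144]
tool_rot: [179.9, 0.4, 162.1]
force: [5.6, -1.7, 6.8]
opening: 0.275
gripper_force: 32.9
```

>>> {"method": "carry_out", "body": {"deltas": [{"slide": [0.001,0,0],"roll": 0},{"slide": [0.001,0,0],"roll": 0},{"slide": [0.001,0,0],"roll": 0},{"slide": [0,0,0],"roll": 0}]}}

```text
time_s: 11.35
tcp_pos: [0.5329, 0.233, 0.144]
tool_rot: [179.9, 0.4, 162.1]
force: [5.1, -0.9, 7.1]
opening: 0.275
gripper_force: 32.7
```

>>> {"method": "carry_out", "body": {"deltas": [{"slide": [0.001,0,0],"roll": 0},{"slide": [0.001,0,0],"roll": 0},{"slide": [0.001,0,0],"roll": 0},{"slide": [0.001,0,0],"roll": 0},{"slide": [0,0,0],"roll": 0}]}}

```text
time_s: 11.85
tcp_pos: [0.5291, 0.2342, 0.1439]
tool_rot: [179.9, 0.4, 162.1]
force: [5.2, -2.4, 7.1]
opening: 0.277
gripper_force: 32.5
```

>>> {"method": "carry_out", "body": {"deltas": [{"slide": [0.001,0,0],"roll": 0},{"slide": [0.001,0,0],"roll": 0},{"slide": [0.001,0,0],"roll": 0},{"slide": [0.001,0,0],"roll": 0},{"slide": [0.001,0,0],"roll": 0},{"slide": [0,0,0],"roll": 0}]}}

```text
time_s: 12.45
tcp_pos: [0.5242, 0.2358, 0.1438]
tool_rot: [179.9, 0.4, 162.1]
force: [6.2, -1.9, 7.3]
opening: 0.278
gripper_force: 32.2
```

>>> {"method": "carry_out", "body": {"deltas": [{"slide": [0.001,0,0],"roll": 0},{"slide": [0.001,0,0],"roll": 0},{"slide": [0.001,0,0],"roll": 0},{"slide": [0.001,0,0],"roll": 0},{"slide": [0.001,0,0],"roll": 0},{"slide": [0,0,0],"roll": 0}]}}

```text
time_s: 13.05
tcp_pos: [0.5183, 0.2376, 0.1431]
tool_rot: [179.9, 0.3, 162.1]
force: [3.9, -1.3, 4.9]
opening: 0.277
gripper_force: 32.2
```

>>> {"method": "carry_out", "body": {"deltas": [{"slide": [0.001,0,0],"roll": 0},{"slide": [0.001,0,0],"roll": 0},{"slide": [0.001,0,0],"roll": 0},{"slide": [0.001,0,0],"roll": 0},{"slide": [0.001,0,0],"roll": 0},{"slide": [0.001,0,0],"roll": 0},{"slide": [0,0,0],"roll": 0}]}}

```text
time_s: 13.75
tcp_pos: [0.5123, 0.2395, 0.1428]
tool_rot: [179.9, 0.2, 162.1]
force: [4.0, -2.0, 5.2]
opening: 0.278
gripper_force: 32.0
```

>>> {"method": "carry_out", "body": {"deltas": [{"slide": [0.0015,0,0],"roll": 0},{"slide": [0.0015,0,0],"roll": 0},{"slide": [0.0015,0,0],"roll": 0},{"slide": [0.0015,0,0],"roll": 0},{"slide": [0.0015,0,0],"roll": 0},{"slide": [0.0015,0,0],"roll": 0},{"slide": [0.0015,0,0],"roll": 0},{"slide": [0.0015,0,0],"roll": 0},{"slide": [0,0,0],"roll": 0}]}}

```text
time_s: 14.65
tcp_pos: [0.4944, 0.2448, 0.1398]
tool_rot: [-179.8, -0.5, 162.3]
force: [-3.8, 0.6, 0.3]
opening: 0.276
gripper_force: 31.1
```

>>> {"method": "carry_out", "body": {"deltas": [{"slide": [0.003,0,0],"roll": 0},{"slide": [0.003,0,0],"roll": 0},{"slide": [0.004,0,0],"roll": 0},{"slide": [0.005,0,0],"roll": 0},{"slide": [0.005,0,0],"roll": 0},{"slide": [0.005,0,0],"roll": 0},{"slide": [0,0,0],"roll": 0},{"slide": [0,0,0],"roll": 0}]}}

```text
time_s: 15.45
tcp_pos: [0.4753, 0.2515, 0.1421]
tool_rot: [180.0, 0.0, 162.2]
force: [0.5, 1.3, -0.7]
opening: 0.276
gripper_force: 29.2
```

```bash
python3 - <<'E'
from h import *
import pickle
s=r.read_state();print(s["tcp_pos"],s["tool_rot"],s["force"],s["time_s"],s["opening"],s["gripper_force"])
d=shot("wrist");pickle.dump(d,open("wF.pkl","wb"))
e=shot("scene");t=shot("top")
print([b[:2] for b in blobs(mask(t,*BLUE),25)])
o=np.hstack([cv2.resize(d["color"][60:400,120:520],(470,400)),cv2.resize(e["color"][100:240,380:500],(330,400),interpolation=cv2.INTER_CUBIC)])
cv2.imwrite("pics/wF.png",np.clip(o.astype(float)*1.8+10,0,255).astype(np.uint8))
E
```

```text
[0.47532573 0.25148919 0.1421337 ] [1.79983436e+02 2.11438056e-02 1.62160133e+02] [ 0.49001773  1.25136785 -0.69824211] 15.45 0.2756723121054458 29.186478406190872
[([255, 254, 17, 12, 151], [263.1, 259.9])]
```

View pics/wF.png

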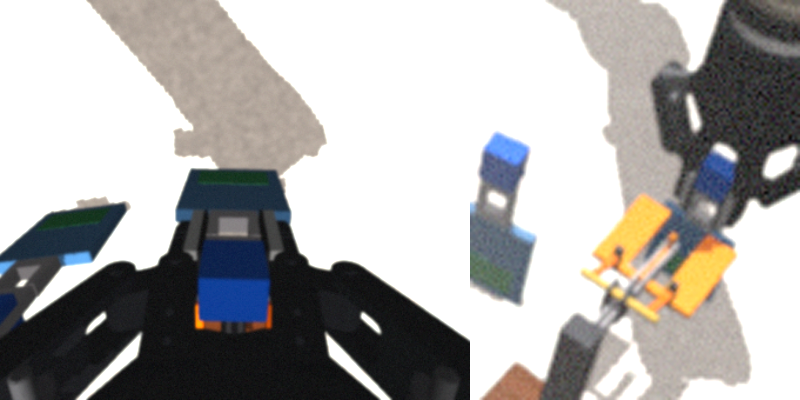

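The sample is off the peg and held level between the pads. The prongs are free, and the hook's gate stands up again at crop (672,240). I'll lift, turn to the rack's direction and carry it over.

>>> {"method": "carry_out", "body": {"deltas": [{"slide": [0,0,-0.02],"roll": 0},{"slide": [0,0,-0.03],"roll": 0},{"slide": [0,0,-0.03],"roll": -0.06},{"slide": [0,0,-0.03],"roll": -0.1},{"slide": [0,0,-0.02],"roll": -0.1},{"slide": [-0.006,-0.0135,0],"roll": 0},{"slide": [-0.012,-0.027,0],"roll": 0},{"slide": [-0.012,-0.027,0],"roll": 0},{"slide": [-0.012,-0.027,0],"roll": 0},{"slide": [-0.012,-0.027,0],"roll": 0},{"slide": [-0.012,-0.027,0],"roll": 0},{"slide": [-0.012,-0.027,0],"roll": 0},{"slide": [-0.012,-0.027,0],"roll": 0},{"slide": [-0.012,-0.027,0],"roll": 0},{"slide": [-0.012,-0.027,0],"roll": 0},{"slide": [-0.012,-0.027,0],"roll": 0},{"slide": [-0.012,-0.027,0],"roll": 0},{"slide": [-0.006,-0.0135,0],"roll": 0},{"slide": [0,0,0],"roll": 0},{"slide": [0,0,0],"roll": 0}]}}

```text
time_s: 17.6
tcp_pos: [0.6019, -0.0787, 0.2712]
tool_rot: [179.9, -0.1, 177.0]
force: [-0.6, -0.2, -1.0]
opening: 0.278
gripper_force: 29.4
```

```bash
cat > rk.py <<'E'
from h import *
import pickle,sys
s=r.read_state();print(np.round(s["tcp_pos"],4),np.round(s["tool_rot"],2),np.round(s["force"],1),s["time_s"],s["gripper_force"])
d=shot("wrist");pickle.dump(d,open(sys.argv[1]+".pkl","wb"))
m=mask(d,(4,120,50),(20,255,255))
for b in blobs(m,60): print(b[0],np.round(b[1],1),np.round(cv2.boxPoints(b[2]),1).tolist())
cv2.imwrite("pics/"+sys.argv[1]+".png",np.clip(d["color"].astype(float)*1.6+10,0,255).astype(np.uint8))
E
python3 rk.py rA
```

```text
[ 0.6019 -0.0787  0.2712] [ 1.7991e+02 -1.0000e-01  1.7701e+02] [-0.6 -0.2 -1. ] 17.6 29.41614668816328
[597, 62, 43, 69, 1368] [623.2 103.5] [[596.0, 123.9000015258789], [638.5999755859375, 61.70000076293945], [660.0, 76.30000305175781], [617.4000244140625, 138.60000610351562]]
[609, 131, 25, 48, 563] [620.9 156. ] [[609.0, 131.0], [633.0, 131.0], [633.0, 178.0], [609.0, 178.0]]
[457, 135, 108, 89, 5041] [506.2 179.7] [[456.29998779296875, 204.1999969482422], [479.0, 131.3000030517578], [564.9000244140625, 158.10000610351562], [542.2999877929688, 230.89999389648438]]
[181, 156, 80, 22, 1474] [221.6 166.6] [[181.0, 156.0], [260.0, 156.0], [260.0, 177.0], [181.0, 177.0]]
[184, 180, 79, 24, 1474] [222.9 190.7] [[183.6999969482422, 202.0], [184.0, 179.89999389648438], [262.29998779296875, 181.10000610351562], [262.0, 203.1999969482422]]
[188, 208, 71, 12, 417] [230.4 215.5] [[188.0, 208.0], [258.0, 208.0], [258.0, 219.0], [188.0, 219.0]]
[240, 245, 31, 13, 261] [254.8 251.1] [[239.3000030517578, 252.6999969482422], [241.0, 243.8000030517578], [270.5, 249.6999969482422], [268.70001220703125, 258.5]]
[238, 257, 29, 16, 323] [251.6 264.6] [[236.89999389648438, 268.20001220703125], [239.0, 256.5], [266.5, 261.3999938964844], [264.29998779296875, 273.20001220703125]]
[236, 272, 22, 10, 138] [246.3 276.6] [[235.60000610351562, 277.8999938964844], [236.89999389648438, 271.3999938964844], [257.29998779296875, 275.5], [256.0, 282.0]]
[588, 282, 17, 14, 176] [596.1 288.5] [[585.5999755859375, 287.20001220703125], [601.2000122070312, 279.3999938964844], [606.4000244140625, 289.79998779296875], [590.7999877929688, 297.6000061035156]]
```

View pics/rA.png

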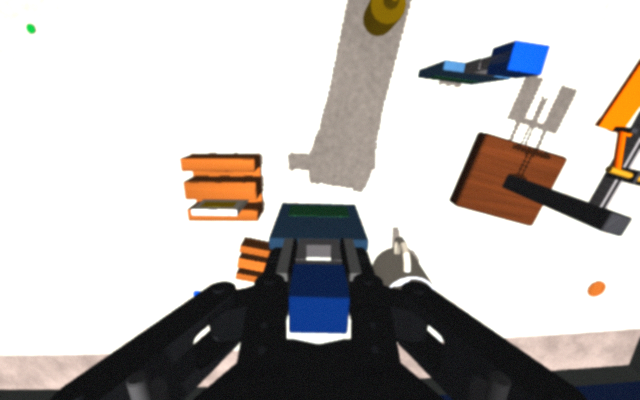

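The wrist view shows the large rack on the left. Its front rail is at rows 156-177, the middle rail at 180-203, and the white and yellow tile in the far slot at row 210. The free slot is the near one, around row 179. The held tile is at (320,225). I'll take a second view and compute from the rails' far edges.

>>> {"method": "carry_out", "body": {"deltas": [{"slide": [-0.02,0,0.0],"roll": 0},{"slide": [-0.02,0,0],"roll": 0},{"slide": [-0.02,0,0],"roll": 0},{"slide": [0,0,0],"roll": 0},{"slide": [0,0,0],"roll": 0}]}}

```text
time_s: 18.15
tcp_pos: [0.6619, -0.0808, 0.2716]
tool_rot: [179.9, -0.1, 177.2]
force: [-0.3, -0.0, -2.1]
opening: 0.28
gripper_force: 29.4
```

```bash
python3 rk.py rB | grep -v "^\[[2-6][0-9][0-9], 2[5-9]"; cat > e.py <<'E'
from h import *
import pickle
A,B=[pickle.load(open(n,"rb"))for n in("rA.pkl","rB.pkl")]
def rails(d):
    m=mask(d,(4,120,50),(20,255,255),box=(120,60,275,235)); o=[]
    for b in sorted([b for b in blobs(m,300)],key=lambda b:b[1][1])[:3]:
        x,y,w,h,_=b[0]; q=[]
        for c in range(x+8,x+w-8,2):
            q.append((c,np.flatnonzero(m[y:y+h,c]).max()+y+.5))
        q=np.array(q); k=np.polyfit(q[:,0],q[:,1],1); res=q[:,1]-np.polyval(k,q[:,0]); q=q[abs(res)<1.2];k=np.polyfit(q[:,0],q[:,1],1)
        o.append((k,x-.5,x+w-.5))
    return o
ra,rb=rails(A),rails(B)
for name,i in(("x-27",0),("x+13",1)):
    f=lambda R:[(R[i][1]+.0,np.polyval(R[i][0],R[i][1])),(R[i][2],np.polyval(R[i][0],R[i][2]))]
    u,v=f(ra),f(rb);print(name,np.round(u,1).tolist(),np.round(v,1).tolist())
    print(" tri",np.round(tri(A,u,B,v),4).tolist())
    for d,w in((A,u),(B,v)):
        P=plane(d,w,.042);e=P[1]-P[0];print(" pl",np.round(P[:,:2],4).tolist(),"mid",np.round(P.mean(0)[:2],4),"len",round(np.linalg.norm(e),4),"yaw",round(np.degrees(np.arctan2(-e[0],e[1])),2))
E
python3 e.py
```

```text
[ 0.6619 -0.0808  0.2716] [ 1.7994e+02 -9.0000e-02  1.7718e+02] [-0.3 -0.  -2.1] 18.15 29.41252402961254
[614, 15, 26, 93, 942] [631.8  58.2] [[614.0, 15.0], [639.0, 15.0], [639.0, 107.0], [614.0, 107.0]]
[462, 89, 113, 98, 5716] [513.2 138.8] [[461.5, 164.5], [488.20001220703125, 85.9000015258789], [575.2000122070312, 115.4000015258789], [548.5, 194.0]]
[173, 111, 86, 53, 3558] [217.4 134.4] [[173.0, 111.0], [258.0, 111.0], [258.0, 163.0], [173.0, 163.0]]
[181, 166, 74, 13, 722] [221.  173.1] [[181.0, 166.0], [254.0, 166.0], [254.0, 178.0], [181.0, 178.0]]
[236, 207, 42, 17, 399] [256.1 215.1] [[234.60000610351562, 215.89999389648438], [236.5, 206.3000030517578], [277.29998779296875, 214.5], [275.3999938964844, 224.10000610351562]]
[233, 220, 40, 20, 493] [252.2 229.7] [[231.89999389648438, 232.3000030517578], [234.5, 219.5], [272.6000061035156, 227.3000030517578], [269.8999938964844, 240.1999969482422]]
[232, 236, 40, 16, 286] [250.8 243.5] [[230.89999389648438, 243.10000610351562], [232.5, 235.6999969482422], [272.5, 244.1999969482422], [270.8999938964844, 251.60000610351562]]
x-27 [[180.5, 175.9], [260.5, 177.7]] [[172.5, 153.6], [258.5, 162.1]]
 tri [[0.6773, -0.446, -0.3053, 0.0106], [0.7721, -0.3081, -0.6474, 0.0032]]
 pl [[0.6025, -0.263], [0.6108, -0.1554]] mid [ 0.6066 -0.2092] len 0.108 yaw -4.37
 pl [[0.6328, -0.2703], [0.6499, -0.158]] mid [ 0.6413 -0.2142] len 0.1136 yaw -8.65
x+13 [[183.5, 198.8], [262.5, 201.2]] [[180.5, 177.6], [254.5, 179.0]]
 tri [[0.75, -0.4634, -0.3428, 0.0011], [0.7373, -0.2262, -0.2384, 0.0151]]
 pl [[0.6349, -0.2654], [0.6441, -0.1564]] mid [ 0.6395 -0.2109] len 0.1093 yaw -4.84
 pl [[0.6655, -0.266], [0.6725, -0.166]] mid [ 0.669 -0.216] len 0.1003 yaw -4.03
```

```bash
python3 - <<'E'
from h import *
import pickle
for n,r0,r1 in(("rA",150,224),("rB",100,186)):
    d=pickle.load(open(n+".pkl","rb"));c=d["color"].astype(int)
    for u in(195,215,235): print(n,u,[f"{y}:{p[2]}/{p[1]}/{p[0]}" if (y%8==0) else f"{p[2]}/{p[1]}" for y,p in((y,c[y,u-3:u+4].mean(0).round().astype(int)) for y in range(r0,r1))] if u==215 else [int(c[y,u-3:u+4,2].mean()) for y in range(r0,r1)])
E
```

```text
rA 195 [187, 185, 172, 134, 81, 43, 38, 60, 102, 137, 153, 154, 152, 150, 149, 147, 147, 144, 139, 133, 132, 141, 149, 150, 144, 123, 88, 53, 36, 33, 43, 65, 93, 121, 138, 142, 143, 145, 146, 144, 143, 141, 140, 140, 140, 139, 138, 137, 137, 147, 159, 157, 137, 113, 89, 69, 58, 60, 100, 154, 180, 185, 186, 184, 178, 164, 150, 144, 138, 135, 148, 171, 184, 187]
rA 215 ['186/185', '179/177', '152:151/149/140', '104/100', '60/50', '38/23', '38/20', '60/31', '102/53', '137/72', '160:154/82/30', '158/84', '155/83', '154/82', '152/80', '149/79', '148/79', '145/77', '168:139/74/25', '132/69', '124/65', '128/67', '139/73', '145/77', '145/77', '132/69', '176:97/49/17', '54/27', '33/18', '30/15', '39/20', '61/31', '96/49', '128/67', '184:144/76/26', '149/79', '150/79', '151/80', '152/80', '153/81', '152/80', '150/80', '192:149/79/29', '146/77', '146/77', '145/77', '144/76', '142/75', '129/70', '98/58', '200:68/51/37', '55/46', '52/42', '52/39', '51/39', '56/45', '63/55', '65/60', '208:87/84/76', '133/132', '169/171', '184/187', '187/190', '187/190', '182/178', '171/149', '216:156/108/80', '145
[... 1548 characters left out ...]
21/118', '161/161', '180/183', '185/189', '186/190', '186/188', '168:179/176/180', '165/145', '155/106', '152/85', '151/80', '149/79', '147/77', '145/76', '176:140/74/26', '134/73', '132/88', '147/126', '170/159', '183/175', '187/182', '187/184', '184:187/185/175', '187/188']
rB 235 [185, 185, 185, 185, 185, 186, 186, 185, 181, 167, 140, 129, 145, 160, 163, 161, 158, 155, 151, 148, 146, 143, 139, 132, 129, 142, 158, 164, 165, 163, 160, 153, 146, 130, 95, 68, 78, 112, 138, 152, 157, 157, 157, 157, 159, 159, 159, 157, 155, 154, 153, 152, 151, 151, 147, 131, 99, 68, 55, 52, 51, 50, 50, 51, 53, 56, 70, 102, 134, 153, 159, 158, 155, 151, 148, 145, 141, 137, 134, 143, 165, 181, 186, 187, 187, 187]
```

```bash
cat > e2.py <<'E'
from h import *
import pickle
A,B=[pickle.load(open(n,"rb"))for n in("rA.pkl","rB.pkl")]
# column-wise sub-pixel edges of red channel
def edge(d,u,lo,hi,sign):
    p=cv2.GaussianBlur(d["color"][:,:,2].astype(float),(1,1),0)[:,u-2:u+3].mean(1); g=np.gradient(p)*sign
    y=lo+np.argmax(g[lo:hi]); w=np.clip(g[y-1:y+2],0,None); return (w@np.arange(y-1,y+2))/w.sum()
def dip(d,u,lo,hi):
    p=d["color"][:,u-2:u+3,2].astype(float).mean(1); y=lo+np.argmin(p[lo:hi]); a,b,c=p[y-1:y+2]; return y+.5*(a-c)/(a-2*b+c)
us=range(193,253,4)
eA=np.array([(u,dip(A,u,167,174)) for u in us]); mA=np.array([(u,edge(A,u,178,187,1)) for u in us])
eB=np.array([(u,dip(B,u,120,128)) for u in us]); mB=np.array([(u,edge(B,u,134,140,1)) for u in us])
fit=lambda q:np.polyfit(q[:,0],q[:,1],1)
def ends(d,y0,y1):
    o=[]
    for y in range(y0,y1):
        s=(cv2.cvtColor(d["color"],cv2.COLOR_BGR2HSV)[y,150:300,1]).astype(float); k=np.flatnonzero(s>110)
        k=k[(k<118)]; o.append((150+k.min()-.5,150+k.max()+.5))
    return np.median(o,0)
EA,EB=ends(A,184,196),ends(B,139,153);print("mid rail ends",EA,EB)
for nm,a,b in(("-27",eA,eB),("-13",mA,mB)):
    ka,kb=fit(a),fit(b);print(nm,"resid",np.std(a[:,1]-np.polyval(ka,a[:,0])).round(2),np.std(b[:,1]-np.polyval(kb,b[:,0])).round(2))
    ua=[(EA.mean(),np.polyval(ka,EA.mean()))];ub=[(EB.mean(),np.polyval(kb,EB.mean()))]
    print(" tri",np.round(tri(A,ua,B,ub),4).tolist())
    for d,k,E in((A,ka,EA),(B,kb,EB)):
        w=[(E[0],np.polyval(k,E[0])),(E[1],np.polyval(k,E[1]))];P=plane(d,w,.042);e=P[1]-P[0]
        print(" pl",np.round(P[:,:2],4).tolist(),"mid",np.round(P.mean(0)[:2],4),"len",round(np.linalg.norm(e),4),"yaw",round(np.degrees(np.arctan2(-e[0],e[1])),2))
# held tile as seen in B/A: top face of grip + tile ends
for d in(A,B):
    for b in blobs(mask(d,(105,150,40),(128,255,255),box=(260,180,380,345)),40):print(b[0],np.round(b[1],1))
D=pickle.load(open("D0.pkl","rb"))["top"]
P=plane(D,[(389,199),(431,202),(430,214),(388,211)],.042);print("top midrail",np.round(P[:,:2],4).tolist(),P.mean(0))
E
python3 e2.py
```

```text
mid rail ends [184.5 260.5] [177.5 257.5]
-27 resid 0.2 0.18
 tri [[0.5981, -0.2055, 0.0401, 0.0002]]
 pl [[0.5944, -0.256], [0.601, -0.1543]] mid [ 0.5977 -0.2051] len 0.1019 yaw -3.69
 pl [[0.5956, -0.2562], [0.6003, -0.1537]] mid [ 0.5979 -0.205 ] len 0.1026 yaw -2.6
-13 resid 0.29 0.16
 tri [[0.6141, -0.2079, 0.0404, 0.0002]]
 pl [[0.6105, -0.2591], [0.6168, -0.1561]] mid [ 0.6137 -0.2076] len 0.1033 yaw -3.5
 pl [[0.6103, -0.2591], [0.6174, -0.1557]] mid [ 0.6139 -0.2074] len 0.1037 yaw -3.93
[270, 237, 13, 12, 72] [275.9 242.2]
[355, 239, 11, 10, 60] [360.9 243.3]
[288, 291, 62, 41, 2190] [318.1 312.4]
[270, 237, 12, 11, 75] [275.  242.2]
[355, 239, 11, 10, 61] [360.4 242.6]
[288, 292, 62, 40, 2180] [318.  312.6]
top midrail [[0.6435, -0.1649], [0.6388, -0.2614], [0.6108, -0.2585], [0.6155, -0.1625]] [ 0.62716197 -0.21185316  0.042     ]
```

```bash
python3 - <<'E'
from h import *
import pickle
d=pickle.load(open("rB.pkl","rb"));T=np.array([.6619,-.0808,.2716]);yaw=np.radians(177.18)
ex=np.array([np.cos(yaw),np.sin(yaw),0]);ey=np.array([np.sin(yaw),-np.cos(yaw),0])
c=d["color"].astype(int)
tool=lambda P:np.round(np.c_[(P-T)@ex,(P-T)@ey]*1000,1).tolist()
print("block top corners",tool(plane(d,[(287.5,292),(350,292),(287.5,332),(350,332)],T[2]+.052)))
for u in(300,340): print(u,[f"{y}:{c[y,u-2:u+3].mean(0).round().astype(int).tolist()}" for y in range(196,246,2)])
for y in(212,225):
    g=c[y,255:385].sum(1); k=np.flatnonzero(g<330); print(y,255+k.min(),255+k.max())
g=c[255:345,318].tolist(); print([(255+i,p) for i,p in enumerate(g)][::4])
# expected pixels if untilted, x offset +1 mm: tile bottom front edge, tile top front/back edge
for h,x in((0,.005),(0.065,.005),(.065,-.003),(.126,.010),(.126,-.008)):
    P=[T+ex*x+ey*s+[0,0,-.0739+h] for s in(-.03,.03)];print(h,x,np.round(px(d,P),1).tolist())
E
```

```text
block top corners [[12.4, -10.7], [12.3, 12.5], [-6.3, -11.4], [-6.3, 13.2]]
300 ['196:[184, 190, 187]', '198:[184, 190, 187]', '200:[180, 189, 187]', '202:[155, 164, 163]', '204:[55, 55, 51]', '206:[17, 25, 9]', '208:[13, 24, 6]', '210:[14, 25, 7]', '212:[15, 27, 9]', '214:[18, 31, 10]', '216:[29, 31, 14]', '218:[30, 22, 12]', '220:[31, 22, 13]', '222:[31, 21, 11]', '224:[30, 20, 11]', '226:[30, 21, 12]', '228:[30, 19, 10]', '230:[31, 21, 11]', '232:[32, 22, 12]', '234:[31, 21, 11]', '236:[31, 23, 12]', '238:[35, 28, 23]', '240:[34, 30, 29]', '242:[32, 30, 30]', '244:[32, 31, 32]']
340 ['196:[176, 187, 187]', '198:[174, 184, 188]', '200:[177, 187, 188]', '202:[170, 179, 177]', '204:[94, 96, 91]', '206:[24, 27, 13]', '208:[13, 25, 7]', '210:[13, 25, 8]', '212:[13, 26, 7]', '214:[15, 27, 9]', '216:[26, 35, 13]', '218:[29, 24, 11]', '220:[29, 20, 11]', '222:[31, 22, 12]', '224:[32, 22, 13]', '226:[30, 21, 12]', '228:[31, 21, 12]', '230:[31, 22, 12]', '232:[32, 23, 13]', '234:[30, 21, 12]', '236:[30, 22, 12]', '238:[26, 19, 13]', '240:[22, 18, 16]', '242:[19, 16, 16]', '244:[17, 16, 16]']
212 255 357
225 255 384
[(255, [75, 74, 76]), (259, [162, 167, 166]), (263, [32, 24, 25]), (267, [37, 12, 2]), (271, [36, 15, 2]), (275, [38, 14, 0]), (279, [37, 13, 1]), (283, [38, 15, 4]), (287, [37, 12, 0]), (291, [39, 15, 3]), (295, [43, 16, 3]), (299, [80, 29, 1]), (303, [83, 34, 7]), (307, [82, 29, 0]), (311, [83, 32, 7]), (315, [82, 31, 5]), (319, [81, 30, 2]), (323, [82, 30, 3]), (327, [82, 30, 7]), (331, [81, 33, 15]), (335, [113, 120, 133]), (339, [110, 116, 131]), (343, [73, 79, 89])]
0 0.005 [[279.6, 202.1], [354.4, 202.1]]
0.065 0.005 [[265.4, 237.9], [368.1, 237.8]]
0.065 -0.003 [[266.2, 250.1], [367.3, 250.0]]
0.126 0.01 [[236.3, 297.4], [396.3, 297.2]]
0.126 -0.008 [[240.6, 335.6], [392.2, 335.3]]
```

>>> {"method": "carry_out", "body": {"deltas": [{"slide": [0,0,0],"roll": 0.01},{"slide": [0.0046,-0.0133,0],"roll": 0},{"slide": [0.0096,-0.0265,0],"roll": 0},{"slide": [0.0096,-0.0265,0],"roll": 0},{"slide": [0.0096,-0.0265,0],"roll": 0},{"slide": [0.0096,-0.0265,0],"roll": 0},{"slide": [0.0046,-0.013,0],"roll": 0},{"slide": [0,0,0.03],"roll": 0},{"slide": [0,0,0.04],"roll": 0},{"slide": [0,0,0.04],"roll": 0},{"slide": [0,0,0.025],"roll": 0},{"slide": [0,0,0],"roll": 0},{"slide": [0,0,0],"roll": 0},{"slide": [0,0,0],"roll": 0}]}}

```text
time_s: 19.6
tcp_pos: [0.6082, -0.2126, 0.1397]
tool_rot: [-179.9, 0.3, 176.5]
force: [0.4, 0.7, -0.8]
opening: 0.273
gripper_force: 29.4
```

```bash
python3 - <<'E'
from h import *
import pickle
s=r.read_state();print(s["tcp_pos"],s["tool_rot"],s["force"],s["time_s"])
d=shot("wrist");pickle.dump(d,open("rC.pkl","wb"));t=shot("top");e=shot("scene");pickle.dump((t,e),open("tC.pkl","wb"))
T=np.array(s["tcp_pos"]);yaw=np.radians(s["tool_rot"][2]);ex=np.array([np.cos(yaw),np.sin(yaw),0])
C=np.array([.606,-.2095,.042]);a=np.radians(-3.4);rx=np.array([np.cos(a),np.sin(a),0]);ry=np.array([-np.sin(a),np.cos(a),0])
print("pred slot edges px:",[np.round(px(d,[C+rx*k+ry*y for y in(-.04,.04)]),1).tolist() for k in(-.025,-.007,.007)])
c=d["color"].astype(int)
for u in(275,290,320,350,365): print(u,[int(c[y,u-2:u+3,2].mean()) for y in range(120,215,1)])
E
```

```text
[ 0.60818337 -0.21262961  0.13968755] [-179.92487794    0.26576583  176.47476028] [ 0.37987714  0.69775791 -0.77956935] 19.6
pred slot edges px: [[[274.1, 168.0], [367.3, 167.8]], [[275.1, 188.1], [366.3, 187.9]], [[275.9, 203.2], [365.5, 203.0]]]
275 [176, 175, 176, 176, 176, 176, 175, 176, 176, 175, 176, 176, 176, 175, 175, 176, 176, 176, 176, 176, 176, 176, 176, 176, 175, 176, 176, 176, 175, 176, 176, 175, 176, 175, 175, 176, 175, 173, 158, 116, 69, 43, 33, 30, 29, 29, 34, 58, 94, 125, 143, 149, 148, 147, 145, 144, 143, 142, 142, 140, 141, 138, 125, 96, 69, 55, 50, 49, 55, 59, 61, 59, 49, 38, 29, 27, 26, 25, 27, 28, 29, 30, 35, 43, 52, 57, 59, 61, 69, 90, 113, 127, 131, 132, 128]
290 [175, 175, 176, 175, 176, 175, 176, 176, 176, 176, 175, 175, 176, 176, 176, 176, 176, 175, 176, 175, 176, 175, 176, 176, 176, 176, 176, 176, 176, 177, 176, 176, 176, 176, 177, 176, 175, 166, 136, 92, 53, 35, 29, 29, 30, 30, 35, 55, 79, 101, 127, 144, 148, 147, 145, 144, 143, 142, 140, 139, 138, 135, 127, 120, 108, 83, 58, 50, 54, 59, 59, 58, 50, 36, 29, 27, 26, 25, 26, 28, 28, 27, 23, 15, 10, 8, 9, 5,
[... 479 characters left out ...]
, 89, 90, 91, 90, 90, 91, 91, 91, 91, 91, 90, 89, 88, 87, 88, 90, 91, 91, 91, 91, 91, 91, 89, 82, 65, 48, 36, 32, 30, 29, 30, 32, 40, 50, 61, 66, 69, 69, 69, 68, 67, 66, 64, 63, 62, 61, 61, 60, 59, 57, 54, 53, 54, 61, 65, 64, 60, 50, 37, 31, 28, 26, 26, 26, 26, 28, 31, 35, 37, 29, 16, 11, 8, 9, 11, 9, 8, 9, 10, 8]
365 [90, 88, 89, 89, 88, 89, 89, 89, 90, 88, 87, 86, 85, 85, 86, 88, 90, 92, 94, 93, 91, 90, 88, 88, 87, 87, 88, 89, 88, 89, 88, 89, 88, 89, 89, 89, 89, 89, 82, 66, 50, 41, 34, 32, 30, 30, 32, 38, 50, 61, 67, 70, 70, 70, 68, 67, 67, 64, 63, 63, 62, 62, 60, 59, 58, 56, 53, 56, 66, 71, 72, 70, 63, 53, 43, 37, 32, 30, 28, 26, 28, 30, 37, 48, 57, 63, 67, 66, 66, 67, 66, 65, 65, 65, 67]
```

>>> {"method": "carry_out", "body": {"deltas": [{"slide": [0.0018,0.0025,0],"roll": 0},{"slide": [0,0,0.01],"roll": 0},{"slide": [0,0,0],"roll": 0},{"slide": [0,0,0],"roll": 0}]}}

```text
time_s: 20.15
tcp_pos: [0.6045, -0.2089, 0.1262]
tool_rot: [180.0, -0.1, 176.5]
force: [0.9, 0.0, -1.0]
opening: 0.277
gripper_force: 29.4
```

```bash
python3 - <<'E'
from h import *
s=r.read_state();print(s["tcp_pos"],s["tool_rot"],s["force"],s["time_s"])
d=shot("wrist");T=np.array(s["tcp_pos"]);yaw=np.radians(s["tool_rot"][2]);ex=np.array([np.cos(yaw),np.sin(yaw),0])
g=d["color"].astype(int)
print([[(y,int(g[y,u-2:u+3,0].mean()),int(g[y,u-2:u+3,2].mean())) for y in range(160,216,2)] for u in(300,335)])
C=np.array([.606,-.2095,.042]);a=np.radians(-3.4);rx=np.array([np.cos(a),np.sin(a),0])
print("slot edges pred",px(d,[C+rx*k for k in(-.025,-.007,.007)]).round(1).tolist())
print("tile bottom front/back pred",px(d,[T+ex*k+[0,0,-.0739] for k in(.0045,-.0035)]).round(1).tolist())
E
```

```text
[ 0.60446673 -0.208938    0.12618334] [ 1.79974353e+02 -8.80667392e-02  1.76468051e+02] [ 0.85379192  0.04962093 -0.99092096] 20.15
[[(160, 167, 176), (162, 170, 176), (164, 165, 171), (166, 105, 117), (168, 24, 58), (170, 4, 35), (172, 5, 29), (174, 4, 30), (176, 9, 42), (178, 12, 61), (180, 13, 67), (182, 11, 66), (184, 13, 66), (186, 11, 63), (188, 10, 62), (190, 10, 61), (192, 11, 59), (194, 11, 56), (196, 9, 53), (198, 11, 60), (200, 11, 58), (202, 14, 31), (204, 22, 11), (206, 13, 6), (208, 12, 7), (210, 11, 5), (212, 13, 7), (214, 16, 9)], [(160, 78, 91), (162, 79, 92), (164, 79, 92), (166, 54, 69), (168, 13, 40), (170, 4, 31), (172, 7, 29), (174, 6, 31), (176, 7, 42), (178, 11, 62), (180, 12, 68), (182, 13, 68), (184, 11, 66), (186, 12, 64), (188, 10, 61), (190, 9, 62), (192, 10, 58), (194, 9, 55), (196, 9, 53), (198, 12, 62), (200, 12, 59), (202, 9, 34), (204, 21, 16), (206, 17, 8), (208, 13, 7), (210, 13, 7), (212, 11, 5), (214, 13, 7)]]
slot edges pred [[316.4, 176.7], [316.5, 197.6], [316.5, 213.3]]
tile bottom front/back pred [[317.0, 202.7], [317.0, 212.0]]
```

>>> {"method": "carry_out", "body": {"deltas": [{"slide": [-0.0019,-0.0005,0],"roll": 0},{"slide": [0,0,0.003],"roll": 0},{"slide": [0,0,0.003],"roll": 0},{"slide": [0,0,0.003],"roll": 0},{"slide": [0,0,0.003],"roll": 0},{"slide": [0,0,0.003],"roll": 0},{"slide": [0,0,0],"roll": 0},{"slide": [0,0,0],"roll": 0}]}}

```text
time_s: 21.0
tcp_pos: [0.6068, -0.2099, 0.1119]
tool_rot: [180.0, -0.0, 176.5]
force: [-0.4, 0.1, -0.5]
opening: 0.274
gripper_force: 29.4
```

>>> {"method": "carry_out", "body": {"deltas": [{"slide": [0,0,0.004],"roll": 0},{"slide": [0,0,0.004],"roll": 0},{"slide": [0,0,0.004],"roll": 0},{"slide": [0,0,0.004],"roll": 0},{"slide": [0,0,0.003],"roll": 0},{"slide": [0,0,0],"roll": 0},{"slide": [0,0,0],"roll": 0}]}}

```text
time_s: 21.7
tcp_pos: [0.6068, -0.2099, 0.0929]
tool_rot: [-180.0, -0.0, 176.5]
force: [0.1, -0.3, -0.5]
opening: 0.279
gripper_force: 29.4
```

Entering the slot freely. Bottom is at about 0.019; 11 mm remain.

>>> {"method": "carry_out", "body": {"deltas": [{"slide": [0,0,0.002],"roll": 0},{"slide": [0,0,0.002],"roll": 0},{"slide": [0,0,0.002],"roll": 0},{"slide": [0,0,0.001],"roll": 0},{"slide": [0,0,0],"roll": 0},{"slide": [0,0,0],"roll": 0}]}}

```text
time_s: 22.3
tcp_pos: [0.6069, -0.2099, 0.086]
tool_rot: [180.0, 0.0, 176.5]
force: [0.2, -0.3, -0.5]
opening: 0.277
gripper_force: 29.4
```

>>> {"method": "carry_out", "body": {"deltas": [{"slide": [0,0,0.001],"roll": 0},{"slide": [0,0,0.001],"roll": 0},{"slide": [0,0,0],"roll": 0},{"slide": [0,0,0],"roll": 0}]}}

```text
time_s: 22.7
tcp_pos: [0.6068, -0.2099, 0.0839]
tool_rot: [180.0, -0.0, 176.5]
force: [0.6, -0.0, -1.8]
opening: 0.278
gripper_force: 29.4
```

>>> {"method": "carry_out", "body": {"deltas": [{"slide": [0,0,0.001],"roll": 0},{"slide": [0,0,0],"roll": 0},{"slide": [0,0,0],"roll": 0}]}}

```text
time_s: 23.0
tcp_pos: [0.607, -0.21, 0.0833]
tool_rot: [-180.0, 0.0, 176.5]
force: [0.0, 0.8, 0.2]
opening: 0.274
gripper_force: 29.5
```

>>> {"method": "carry_out", "body": {"deltas": [{"slide": [0,0,0.001],"roll": 0},{"slide": [0,0,0],"roll": 0},{"slide": [0,0,0],"roll": 0}]}}

```text
time_s: 23.3
tcp_pos: [0.6072, -0.21, 0.0832]
tool_rot: [-180.0, 0.1, 176.5]
force: [-1.2, -0.2, 5.3]
opening: 0.274
gripper_force: 30.0
```

>>> {"method": "carry_out", "body": {"deltas": [{"slide": [0,0,-0.0008],"roll": 0},{"slide": [0,0,0],"roll": 0}]}}

```text
time_s: 23.5
tcp_pos: [0.6071, -0.21, 0.0833]
tool_rot: [-180.0, 0.0, 176.5]
force: [0.6, 0.1, 3.6]
opening: 0.28
gripper_force: 29.9
```

>>> {"method": "carry_out", "body": {"deltas": [{"slide": [0,0,0],"roll": 0},{"slide": [0,0,0],"roll": 0},{"slide": [0,0,0],"roll": 0},{"slide": [0,0,0],"roll": 0}], "gripper": 0.5}}

```text
time_s: 23.9
tcp_pos: [0.6067, -0.2097, 0.0824]
tool_rot: [180.0, -0.0, 176.5]
force: [0.4, 0.3, 0.0]
opening: 0.498
gripper_force: 0.0
```

>>> {"method": "carry_out", "body": {"deltas": [{"slide": [0,0,-0.01],"roll": 0},{"slide": [0,0,-0.02],"roll": 0},{"slide": [0,0,-0.03],"roll": 0},{"slide": [0,0,-0.04],"roll": 0},{"slide": [0,0,-0.04],"roll": 0},{"slide": [0.03,0,-0.02],"roll": 0},{"slide": [0.03,0,0],"roll": 0},{"slide": [0,0,0],"roll": 0},{"slide": [0,0,0],"roll": 0}]}}

```text
time_s: 24.8
tcp_pos: [0.5469, -0.2062, 0.2438]
tool_rot: [180.0, 0.1, 176.4]
force: [0.8, 0.6, 1.0]
opening: 0.498
gripper_force: 0.0
```

```bash
python3 - <<'E'
from h import *
import pickle
s=r.read_state();print(s["tcp_pos"],s["force"],s["time_s"],s["opening"])
a=shot("wrist");t=shot("top");e=shot("scene");D=pickle.load(open("D0.pkl","rb"))
BL=((105,150,50),(128,255,255))
for n,d in(("w",a),("t",t),("s",e)):
    for b in blobs(mask(d,*BL),25): print(n,b[0],b[1],np.round(cv2.boxPoints(b[2]),0).tolist())
z=.008+.126
for b in blobs(mask(a,*BL,box=(220,150,420,400)),200): print("block top-ish world",plane(a,[b[1]],z))
C=np.array([.606,-.2095,0])
print("pred block top px wrist",px(a,[C+[0,0,z]]),"top",px(t,[C+[0,0,z]]),"scene",px(e,[C+[0,0,z]]))
for n,d in(("top",t),("scene",e)): # keeper prongs vs start
    for q in(d,D[n]): print(n,[b[:2] for b in blobs(mask(q,*OR),150)])
E
```

```text
[ 0.54691372 -0.20618118  0.24380001] [0.81379008 0.63345678 0.96173377] 24.8 0.4982581856204734
w [570, 107, 23, 11, 149] [580.7, 111.9] [[570.0, 115.0], [571.0, 106.0], [592.0, 109.0], [591.0, 118.0]]
w [296, 223, 11, 6, 39] [300.2, 225.6] [[296.0, 228.0], [296.0, 223.0], [306.0, 223.0], [306.0, 228.0]]
w [330, 224, 11, 5, 39] [334.7, 226.2] [[330.0, 224.0], [340.0, 224.0], [340.0, 228.0], [330.0, 228.0]]
w [306, 243, 25, 17, 381] [318.0, 251.2] [[306.0, 243.0], [330.0, 243.0], [330.0, 259.0], [306.0, 259.0]]
w [268, 326, 10, 5, 39] [272.6, 328.0] [[268.0, 330.0], [268.0, 326.0], [277.0, 326.0], [277.0, 330.0]]
t [411, 205, 11, 9, 85] [416.0, 209.0] [[411.0, 205.0], [421.0, 205.0], [421.0, 213.0], [411.0, 213.0]]
t [255, 254, 17, 12, 156] [263.3, 259.9] [[254.0, 263.0], [256.0, 253.0], [272.0, 257.0], [270.0, 266.0]]
s [608, 12, 19, 28, 230] [618.5, 26.4] [[606.0, 36.0], [623.0, 10.0], [631.0, 16.0], [614.0, 41.0]]
s [624, 19, 16, 24, 192] [633.1, 31.9] [[624.0, 41.0], [635.0, 17.0], [644.0, 22.0], [632.0, 45.0]]
s [386, 147, 15, 11, 86] [393.0, 152.0] [[385.0, 152.0], [389.0, 146.
[... 291 characters left out ...]
e [[238.64445283 150.53695593]]
top [([380, 149, 27, 13, 186], [393.1, 155.1]), ([389, 199, 21, 13, 167], [397.2, 205.3]), ([175, 218, 25, 30, 320], [185.6, 232.4]), ([200, 225, 22, 32, 359], [210.3, 241.1]), ([303, 291, 16, 16, 167], [310.1, 298.4])]
top [([380, 149, 27, 13, 163], [393.2, 155.1]), ([389, 199, 42, 15, 361], [408.9, 207.5]), ([388, 216, 43, 13, 290], [406.7, 222.3]), ([175, 218, 25, 30, 262], [184.6, 233.2]), ([200, 225, 22, 32, 362], [210.4, 241.1]), ([302, 291, 17, 16, 150], [310.2, 298.3])]
scene [([425, 170, 26, 27, 286], [437.7, 182.1]), ([444, 184, 32, 26, 329], [461.4, 196.8])]
scene [([425, 170, 23, 27, 259], [436.5, 183.1]), ([444, 184, 32, 28, 364], [460.2, 197.5])]
```

The sample is upright in the free slot: the block is within 1 px of where I predicted, and the keeper is back at its starting pixels. Handing in.

```bash
python3 -c "
from cell import ticket
print(ticket.close_job())"
```

```text
the job is handed in; nothing more can be done
None
```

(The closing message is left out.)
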